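# Take the red stamp from the stationery tray to the stamp pad

## Task

Pick the stamp with the red knob out of the cluttered stationery tray and stand it upright, face down, in the middle of the open stamp pad; set it down gently rather than dropping it, and let go. Leave the blue and the black stamp standing where they are in the tray.

Things in the scene. Friction and masses are not known exactly. Their poses are not given: they have to be found in the camera images.
- red_stamp: The stamp to take, about 0.12 kg (0.08 to 0.17), standing upright in the tray: black round base 44 mm across, 14 mm high, thin steel stem, red knob 30 mm in diameter (straight-sided from 50 to 76 mm above the underside; total height 85 mm). Origin: centre of its underside; z up along the stem. The tray is a shallow grey box with walls 40 mm high and a 5 mm floor; its other clutter is lower than the walls.
- stamp_pad: The open stamp pad, fixed on the counter: a steel tin 90 mm (x) by 130 mm (y) with a dark violet felt face 80 by 120 mm whose flat top is 13 mm above the counter. Origin: under the centre of the felt, at counter height; z up. Its open grey lid, 9 mm high, lies flat on the counter on the pad's own +x side and is not part of the pad.
- blue_stamp: A stamp of the same shape, size and origin as the red one but with a blue knob, standing in the same tray; leave it alone.
- black_stamp: A stamp of the same shape, size and origin as the red one but with a black knob, standing in the same tray; leave it alone.
There are look-alikes about, which are no part of the job. Leave any green or purple look-alike of the red_stamp alone.

How it is judged:
By the outcome, as a careful person would: the job done as asked, in the order asked, and still so for the second after the job is handed in, with the robot touching nothing.
It also fails if it takes over 35 s, if anything falls off the work surface, if the arm or the gripper's body presses on something with over 40 N, if the wrist force passes 120 N, or if a joint passes its speed limit or range.

## Robot

A 7-joint arm with a two-finger parallel gripper is mounted at the origin on the work surface. World frame = base frame: x ahead of the robot, y to its left, z up, the work surface at z = 0. Lengths are in m, angles in rad, forces in N, time in s.
With the tool pointing down it reaches from about 0.425 to 0.825 m from the base axis. Payload 3.6 kg.
Tool frame: the origin (TCP) lies at the very end of the fingers, on their centre line; the grasp point (between the pads) lies 19 mm behind it; z points along the fingers, y is the direction in which the jaws open and shut (so a half turn about z gives the same grasp; the last joint's range is limited). The gripper opens to 85 mm and grips with 20 to 120 N. Pads are 22 mm wide; open, the fingers measure 114 mm over their backs; the gripper's body (76 mm by 85 mm) begins 54 mm behind the grasp point. The pads swing forward as they close: fully open they stand 13 mm farther back than shut.
Start: joints at [-1.254, 0.615, -0.013, 1.423, 0.008, 1.103, -0.04], TCP at [0.218, 0.612, 0.231] pointing down, gripper open.
Joint ranges: [-3.12, 3.12], [-0.3, 2.06], [-1.34, 1.32], [0.26, 2.42], [-1.36, 4.5], [0.01, 1.98], [-2.84, 2.84]. Speed limits (rad/s): [2.79, 2.79, 3.14, 3.14, 3.14, 3.14, 3.14].

## Interface

Orientations are given as a unit quaternion [x, y, z, w].
In Python, from bench import bot gives the robot as it stands.
- The arm moves only by the shell command python3 -m inch 'ROWS' [FORCE]. ROWS is JSON, a list of rows, each a list of 3 entries, a list of its own where there are three numbers: the opening, from -1 (shut) to 1 (fully open), then the shift along the tool's x, y, z in m, then the turn, a rotation vector about the tool's x, y, z in degrees. In form: [[grip, [x, y, z], [rx, ry, rz]], ...]. A call has 1 to 5 rows; each row is the pose to reach, as a shift and turn from the pose measured when the call began, along the tool's axes at that moment; what a row does not reach only later rows make up. A row lasts 1/8 s, in which the tool goes at most 62.5 mm and 10.7 degrees, less where a joint would pass 70% of its speed; a pose out of reach is approached as far as the arm can. A call with a gripper value outside its range is refused whole. The fingers move at their own pace and stop on an object; FORCE is the grip in N (left out, the last holds). Time passes only in rows, so rows that repeat a pose let the fingers close. It gives the time, the measured TCP pose, the force and the opening at its end, in the units of the state.
- bot.sense(): the state, without advancing time (a new reading comes with each control period).
- bot.camera(name): name is "side" or "top" or "wrist"; returns a dict with "pixels" (420x560x3 uint8, red, green, blue), "fx", "fy", "cx", "cy" (pixels), "R" (3x3) and "t" (3): a world point X has camera coordinates R X + t. Camera axes: x right, y down, z forward; pixel columns grow to the right and rows downward; lengths in m; the calibration is good to about 2 mm. A picture is of the moment at which its call begins. There is no depth.
- bot.close_job(): hands the job in, once; it reports no verdict.
The state is a dict: "time": time; "q": joint angles; "qd": joint speeds; "joint_torque": joint torques, N m; "tool_pos": TCP position; "tcp_rot": TCP orientation; "ft_force": force on the tool from outside, world axes, zero at the start; "torque": the same for the moment, N m; "grip_width": opening from 0.0 (shut) to 1.0 (fully open).
Only numpy, scipy, OpenCV 4.12 (cv2) and the standard library are available. Lean on these libraries where they do the work, as an engineer would, in place of code of your own. Each camera call takes 0.05 s, during which the arm holds its last target. There are 200 camera calls.

## Working session

There is one attempt and no reset: what is moved stays moved. The work goes in short steps, Python scripts to look and compute and a shell command to move; the robot and the scene stay as the last step left them, time stands still between calls to the robot, and variables do not carry over. Pictures are saved under pics/ and viewed, on a budget of 10 in all, crops included, one or two more only if the job needs it, and the job is handed in when it is done.

```bash
mkdir -p pics; cat > h.py <<'E'
from bench import bot
import cv2, numpy as np
def snap(n,f):
    c=bot.camera(n); cv2.imwrite(f,c["pixels"][:,:,::-1]); return c
def ray(c,u,v,z):
    R=np.array(c["R"]);t=np.array(c["t"]);o=-R.T@t
    d=R.T@np.array([(u-c["cx"])/c["fx"],(v-c["cy"])/c["fy"],1]); return o+d*(z-o[2])/d[2]
E
python3 - <<'E'
from h import *
import pickle
cs={n:snap(n,f"pics/{n}0.png") for n in ("top","side")}
pickle.dump(cs,open("c0.pkl","wb"))
for n,c in cs.items(): print(n,-np.array(c["R"]).T@np.array(c["t"]))
print(bot.sense())
E
```

```text
top [ 0.29826495 -0.04613414  0.93849344]
side [ 0.25887715 -0.48379316  0.66993526]
{'time': 0.1, 'q': array([-1.25450313,  0.61583013, -0.01262819,  1.42477429,  0.00809604,
        1.10336163, -0.04037596]), 'qd': array([-0.00087179, -0.00299231, -0.00161859, -0.00458237, -0.00178472,
        0.00075735,  0.00172521]), 'joint_torque': array([ 1.30691617e-03, -4.70388830e+01,  2.60228310e-01, -1.71571934e+01,
        1.01120005e-02,  5.92072189e-03,  8.50973777e-06]), 'tool_pos': array([0.21822698, 0.61153786, 0.23023716]), 'tcp_rot': array([ 1.70510485e-01,  9.85355177e-01, -1.14628710e-03, -1.88982296e-04]), 'ft_force': array([0.39502511, 0.46931293, 0.49313155]), 'torque': array([ 0.05820544,  0.03417366, -0.02607949]), 'grip_width': 1.0012843797491997}
```

View pics/top0.png

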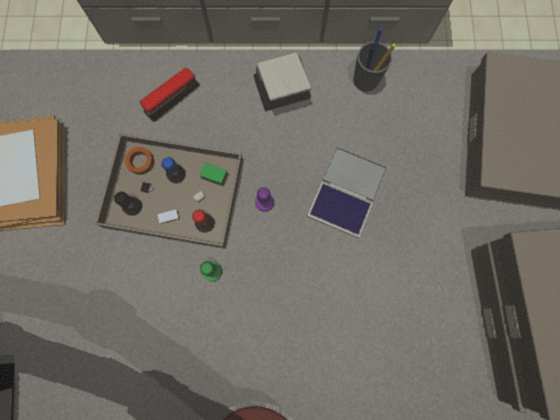

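View pics/side0.png

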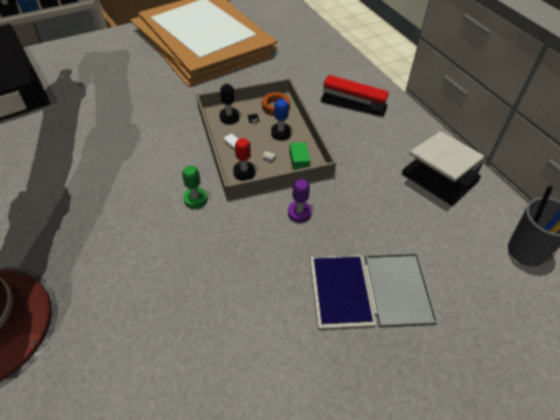

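Stamp-like things in the top view: red knob in the tray (199,216), blue (170,163), black (122,198), and outside the tray green (209,268) and purple (264,195). The red one, in the tray on a black base, fits the description. The stapler at (168,90) is red too, but it isn't a stamp. The pad's felt is at (341,209), with its lid above it at (355,173).

```bash
cat > m.py <<'E'
from h import *
import pickle
cs=pickle.load(open("c0.pkl","rb"))
def blob(c,lo,hi,box,smin=110):
    x0,y0,x1,y1=box
    h=cv2.cvtColor(c["pixels"],cv2.COLOR_RGB2HSV)
    m=cv2.inRange(h,(lo,smin,40),(hi,255,255))
    if lo==0: m|=cv2.inRange(h,(172,smin,40),(180,255,255))
    k=np.zeros_like(m);k[y0:y1,x0:x1]=m[y0:y1,x0:x1];return k
def cen(k):
    m=cv2.moments(k,True);return m["m10"]/m["m00"],m["m01"]/m["m00"],m["m00"]
def tri(cu):
    P=[np.array([[c["fx"],0,c["cx"]],[0,c["fy"],c["cy"]],[0,0,1]])@np.c_[c["R"],c["t"]] for c,_ in cu]
    X=cv2.triangulatePoints(P[0],P[1],np.array(cu[0][1],float),np.array(cu[1][1],float));return (X[:3]/X[3]).ravel()
if __name__=="__main__":
    t,s=cs["top"],cs["side"]
    for n,lo,hi,bt,bs in [("red",0,8,(185,200,215,235),(230,130,260,165)),("blue",105,125,(155,150,190,185),(265,90,300,125)),("purple",130,160,(250,180,280,215),(285,175,320,206)),("green",45,75,(195,255,225,285),(180,160,205,185))]:
        a,b=cen(blob(t,lo,hi,bt)),cen(blob(s,lo,hi,bs)); print(n,np.round(a,1),np.round(b,1),tri([(t,a[:2]),(s,b[:2])]).round(4))
    for c,bx in ((t,(300,170,380,240)),(s,(300,250,380,335))):
        k=blob(c,112,140,bx,90); k=max(cv2.findContours(k,0,2)[0],key=cv2.contourArea)
        q=cv2.approxPolyDP(k,6,True)[:,0]; m=cv2.moments(k)
        W=np.array([ray(c,u+.0,v+.0,.013) for u,v in q]); print(q.tolist(),W.round(4).tolist(),ray(c,m["m10"]/m["m00"],m["m01"]/m["m00"],.013).round(4))
    tr=[ray(t,u,v,.04)[:2].round(3).tolist() for u,v in [(121,138),(242,154),(225,245),(101,227)]]; print("tray",tr)
    print("blk",tri([(t,(121,198)),(s,(228,94))]).round(3))
    a=cv2.resize(t["pixels"][110:290,90:310],None,fx=3,fy=3,interpolation=2)
    cv2.imwrite("pics/crop.png",a[:,:,::-1])
E
python3 m.py
```

```text
red [198.9 216.4 149. ] [242.4 148.9 296. ] [0.4954 0.1233 0.065 ]
blue [167.4 163.1 104. ] [280.8 109.1 236. ] [0.6166 0.1992 0.0637]
purple [262.3 198.3 152. ] [300.4 191.3 341. ] [ 0.5421 -0.0146  0.0581]
green [207.9 270.8 151. ] [190.5 175.5 250. ] [0.3808 0.099  0.0669]
[[323, 185], [312, 213], [357, 232], [368, 204], [330, 188], [324, 193]] [[0.5825, -0.1534, 0.013], [0.5154, -0.1265, 0.013], [0.4709, -0.2279, 0.013], [0.5366, -0.2562, 0.013], [0.5752, -0.1696, 0.013], [0.5631, -0.1553, 0.013]] [ 0.5254 -0.1916  0.013 ]
[[316, 259], [322, 322], [371, 320], [359, 259]] [[0.5169, -0.127, 0.013], [0.468, -0.2313, 0.013], [0.5373, -0.2622, 0.013], [0.5822, -0.1595, 0.013]] [ 0.5241 -0.1979  0.013 ]
tray [[0.689, 0.317], [0.649, 0.035], [0.437, 0.068], [0.478, 0.344]]
blk [0.538 0.297 0.061]
```

View pics/crop.png

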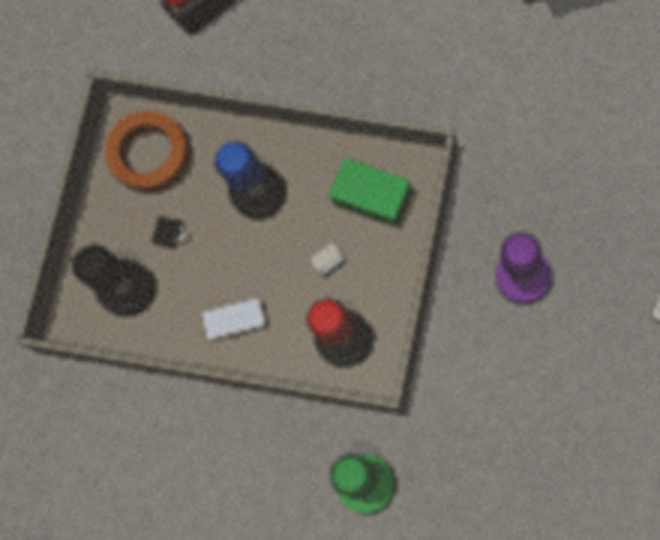

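The crop confirms it: the red knob on a black base sits inside the tray at crop (330,322), with the other stamps well clear. I'll move above it.

```bash
python3 -m inch '[[1,[-0.05,-0.04,0],[0,0,0]],[1,[-0.09,-0.08,0],[0,0,0]],[1,[-0.13,-0.11,0],[0,0,0]],[1,[-0.17,-0.15,0],[0,0,0]],[1,[-0.21,-0.18,0],[0,0,0]]]' 
python3 -m inch '[[1,[-0.05,-0.04,0],[0,0,0]],[1,[-0.09,-0.08,0],[0,0,0]],[1,[-0.13,-0.11,0],[0,0,0]],[1,[-0.17,-0.15,0],[0,0,0]],[1,[-0.21,-0.18,0],[0,0,0]]]' 
cat > tgt.py <<'E'
import sys; from h import *
from scipy.spatial.transform import Rotation as Ro
s=bot.sense(); R=Ro.from_quat(s["tcp_rot"])
g=np.array([float(a) for a in sys.argv[1:4]])
print("pos",s["tool_pos"].round(4),"shift",R.inv().apply(g-s["tool_pos"]).round(4),"axes",R.as_matrix().round(3).tolist(),"F",s["ft_force"].round(2),"w",s["grip_width"].round(3),"t",s["time"])
E
python3 tgt.py 0.495 0.123 0.20
```

```text
time: 0.72
tool_pos: [0.3559, 0.3691, 0.2304]
tcp_rot: [0.171, 0.985, -0.002, -0.0]
ft_force: [0.3, 1.3, -0.2]
grip_width: 0.998
time: 1.35
tool_pos: [0.4933, 0.1266, 0.2308]
tcp_rot: [0.171, 0.985, -0.002, -0.001]
ft_force: [0.6, 0.2, 1.6]
grip_width: 0.999Traceback (most recent call last):
  File "tgt.py", line 5, in <module>
    print("pos",s["tool_pos"].round(4),"shift",R.inv().apply(g-s["tool_pos"]).round(4),"axes",R.as_matrix().round(3).tolist(),"F",s["ft_force"].round(2),"w",s["grip_width"].round(3),"t",s["time"])
                                                                                                                                                             ^^^^^^^^^^^^^^^^^^^^^
AttributeError: 'float' object has no attribute 'round'
```

Next, a close look from the wrist camera.

```bash
sed -i 's/s\["grip_width"\].round(3)/round(s["grip_width"],3)/' tgt.py
python3 - <<'E'
from m import *
c=snap("wrist","pics/w1.png"); pickle.dump(c,open("w1.pkl","wb"))
k=blob(c,0,8,(0,0,560,420)); k=max(cv2.findContours(k,0,2)[0],key=cv2.contourArea); m=cv2.moments(k); u=m["m10"]/m["m00"],m["m01"]/m["m00"]
print(u,cv2.boundingRect(k),ray(c,*u,.075).round(4), "cam",-np.array(c["R"]).T@np.array(c["t"]))
E
python3 tgt.py 0.495 0.123 0.2
```

```text
(271.7793501048218, 195.749213836478) (259, 180, 27, 32) [0.4927 0.1173 0.075 ] cam [0.42145542 0.15274795 0.37387324]
pos [0.4978 0.1183 0.231 ] shift [0.0045 0.0037 0.031 ] axes [[-0.937, 0.348, 0.003], [0.348, 0.937, -0.01], [-0.006, -0.008, -1.0]] F [ 3.63 -5.1   0.66] w 1.004 t 1.4
```

View pics/w1.png

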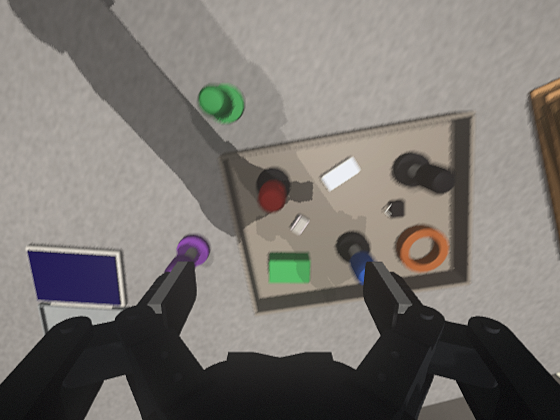

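The wrist view shows the red knob at (272,196) and the blue stamp at (352,250), but the arm was still settling. I'll drop to z = 0.13, let it settle and measure again.

```bash
python3 -m inch '[[1,[0.003,0.003,0.04],[0,0,0]],[1,[0.003,0.003,0.08],[0,0,0]],[1,[0.003,0.003,0.10],[0,0,0]],[1,[0.003,0.003,0.10],[0,0,0]],[1,[0.003,0.003,0.10],[0,0,0]]]'
python3 - <<'E'
from m import *
c=snap("wrist","pics/w2.png"); s=snap("side","pics/s2.png")
for n,c in (("w",c),("s",s)):
    k=blob(c,0,8,(0,0,560,420) if n=="w" else (200,120,280,180),100); k=max(cv2.findContours(k,0,2)[0],key=cv2.contourArea); m=cv2.moments(k); u=m["m10"]/m["m00"],m["m01"]/m["m00"]
    print(n,np.round(u,1),cv2.boundingRect(k),[ray(c,*u,z).round(4)[:2] for z in (.07,.078)], "cam",-np.array(c["R"]).T@np.array(c["t"]))
E
python3 tgt.py 0.495 0.123 0.048
```

```text
time: 2.02
tool_pos: [0.4968, 0.1214, 0.1317]
tcp_rot: [0.177, 0.984, -0.004, 0.003]
ft_force: [0.0, 0.4, 0.2]
grip_width: 0.998
w [274.7 220.9] (254, 197, 42, 48) [array([0.4932, 0.1184]), array([0.4905, 0.1196])] cam [0.42438772 0.14922072 0.27412871]
s [242.6 149.7] (235, 138, 16, 23) [array([0.4924, 0.1162]), array([0.4893, 0.1082])] cam [ 0.25887715 -0.48379316  0.66993526]
pos [0.4971 0.1215 0.1321] shift [0.0031 0.0013 0.0841] axes [[-0.937, 0.348, 0.005], [0.348, 0.937, -0.009], [-0.008, -0.007, -1.0]] F [-0.37 -0.36 -0.4 ] w 0.998 t 2.125
```

View pics/w2.png

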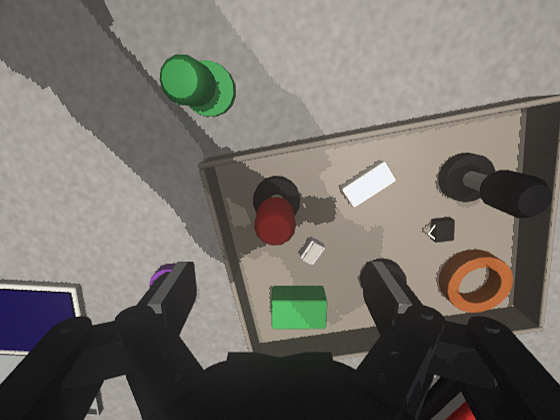

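The red knob is at (275,221) in the wrist view, with nothing between the jaws but open floor. The views agree on about (0.4935, 0.119). I'll descend and grip.

```bash
python3 -m inch '[[1,[0.0025,-0.0036,0.03],[0,0,0]],[1,[0.0025,-0.0036,0.06],[0,0,0]],[1,[0.0025,-0.0036,0.082],[0,0,0]],[1,[0.0025,-0.0036,0.082],[0,0,0]],[1,[0.0025,-0.0036,0.082],[0,0,0]]]' 30
python3 -m inch '[[-1,[0,0,0],[0,0,0]],[-1,[0,0,0],[0,0,0]],[-1,[0,0,0],[0,0,0]],[-1,[0,0,0],[0,0,0]],[-1,[0,0,0],[0,0,0]]]' 30
python3 -m inch '[[-1,[0,0,0],[0,0,0]],[-1,[0,0,0],[0,0,0]],[-1,[0,0,0],[0,0,0]]]' 30
python3 tgt.py 0.4935 0.119 0.05
```

```text
time: 2.75
tool_pos: [0.4949, 0.1185, 0.0513]
tcp_rot: [0.177, 0.984, -0.004, 0.004]
ft_force: [0.4, 1.3, 0.6]
grip_width: 0.999
time: 3.38
tool_pos: [0.4951, 0.1184, 0.0517]
tcp_rot: [0.177, 0.984, -0.004, 0.005]
ft_force: [-1.0, -0.2, 5.9]
grip_width: 0.342
time: 3.75
tool_pos: [0.4951, 0.1184, 0.0518]
tcp_rot: [0.177, 0.984, -0.004, 0.005]
ft_force: [-0.5, -0.3, 3.9]
grip_width: 0.339
pos [0.4951 0.1184 0.0518] shift [0.0017 0.     0.0017] axes [[-0.937, 0.348, 0.008], [0.348, 0.937, -0.009], [-0.01, -0.005, -1.0]] F [-0.47 -0.33  3.92] w 0.339 t 3.75
```

It's gripped at about 29 mm opening. I'll lift it straight up and check.

```bash
python3 -m inch '[[-1,[0,0,-0.02],[0,0,0]],[-1,[0,0,-0.05],[0,0,0]],[-1,[0,0,-0.09],[0,0,0]],[-1,[0,0,-0.12],[0,0,0]],[-1,[0,0,-0.12],[0,0,0]]]' 30
python3 -m inch '[[-1,[0,0,0],[0,0,0]],[-1,[0,0,0],[0,0,0]]]' 30
python3 - <<'E'
from h import *
c=snap("side","pics/s3.png"); w=snap("wrist","pics/w3.png")
a=cv2.resize(c["pixels"][20:230,130:410],(448,336)); b=cv2.resize(w["pixels"],(352,264)); b=cv2.copyMakeBorder(b,0,72,0,0,0)
cv2.imwrite("pics/c3.png",np.hstack([a,b])[:,:,::-1])
E
python3 tgt.py 0.525 -0.194 0.17
```

```text
time: 4.38
tool_pos: [0.4953, 0.1199, 0.1732]
tcp_rot: [0.177, 0.984, -0.002, 0.007]
ft_force: [0.1, 0.7, -1.7]
grip_width: 0.339
time: 4.62
tool_pos: [0.4944, 0.1196, 0.1717]
tcp_rot: [0.177, 0.984, -0.003, 0.005]
ft_force: [0.4, -0.8, -1.5]
grip_width: 0.338
pos [0.4946 0.1197 0.172 ] shift [-0.1376 -0.2835  0.0048] axes [[-0.937, 0.348, 0.01], [0.348, 0.937, -0.008], [-0.012, -0.004, -1.0]] F [ 0.46 -0.01 -1.74] w 0.341 t 4.725
```

View pics/c3.png

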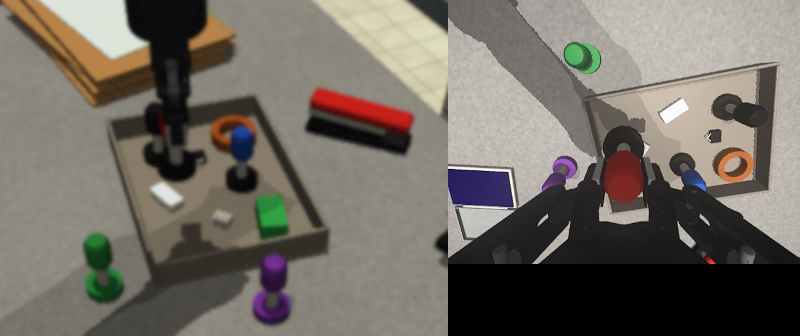

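The stamp is held, hanging straight between the pads at (623,175) in the right-hand panel, and blue, black and the other items are undisturbed. I'll carry it over the pad.

```bash
python3 -m inch '[[-1,[-0.01,-0.02,0],[0,0,0]],[-1,[-0.03,-0.06,0],[0,0,0]],[-1,[-0.05,-0.10,0],[0,0,0]],[-1,[-0.07,-0.14,0],[0,0,0]],[-1,[-0.09,-0.18,0.003],[0,0,0]]]' 30
python3 tgt.py 0.526 -0.194 0.17
```

```text
time: 5.35
tool_pos: [0.5164, -0.0818, 0.1703]
tcp_rot: [0.177, 0.984, -0.003, 0.005]
ft_force: [0.8, -0.4, -1.2]
grip_width: 0.335
pos [ 0.5164 -0.0818  0.1703] shift [-0.048  -0.1019  0.0013] axes [[-0.937, 0.348, 0.009], [0.348, 0.938, -0.008], [-0.011, -0.004, -1.0]] F [ 0.83 -0.39 -1.18] w 0.335 t 5.35
```

```bash
python3 -m inch '[[-1,[-0.02,-0.04,0],[0,0,0]],[-1,[-0.035,-0.075,0.01],[0,0,0]],[-1,[-0.048,-0.102,0.03],[0,0,0]],[-1,[-0.048,-0.102,0.06],[0,0,0]],[-1,[-0.048,-0.102,0.08],[0,0,0]]]' 30
python3 -m inch '[[-1,[0,0,0],[0,0,0]],[-1,[0,0,0],[0,0,0]]]' 30
python3 - <<'E'
from h import *
c=snap("side","pics/s4.png"); w=snap("wrist","pics/w4.png")
a=cv2.resize(c["pixels"][190:370,250:470],(440,360)); b=cv2.resize(w["pixels"],(360,270)); b=cv2.copyMakeBorder(b,0,90,0,0,0)
cv2.imwrite("pics/c4.png",np.hstack([a,b])[:,:,::-1])
E
python3 tgt.py 0.526 -0.194 0.06
```

```text
time: 5.98
tool_pos: [0.5256, -0.1951, 0.0891]
tcp_rot: [0.177, 0.984, -0.003, 0.004]
ft_force: [-0.1, -0.4, -0.9]
grip_width: 0.34
time: 6.22
tool_pos: [0.5258, -0.1952, 0.0893]
tcp_rot: [0.177, 0.984, -0.003, 0.004]
ft_force: [0.7, 0.1, -1.1]
grip_width: 0.343
pos [ 0.5263 -0.1953  0.09  ] shift [0.0011 0.0012 0.03  ] axes [[-0.937, 0.349, 0.008], [0.349, 0.937, -0.008], [-0.01, -0.004, -1.0]] F [-0.24 -0.31 -2.46] w 0.341 t 6.325
```

View pics/c4.png

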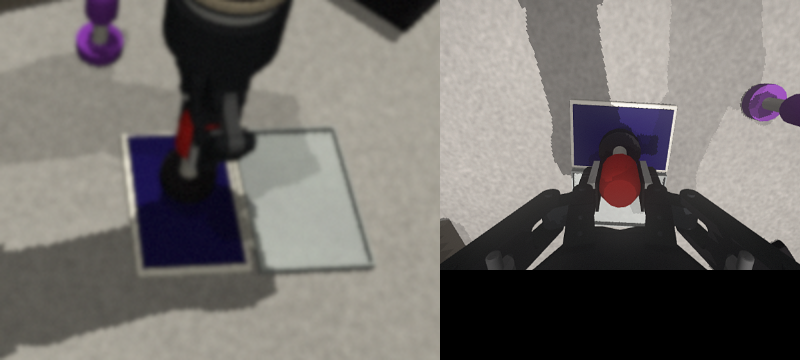

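Side and wrist views show the stamp upright above the felt. I'll quickly check the centring from the wrist image, then lower it.

```bash
python3 - <<'E'
from m import *
c=bot.camera("wrist"); k=560/360
for u,v in [(130,100),(237,107),(132,168),(228,173)]: print("tin",ray(c,u*k,v*k,.012).round(4)[:2])
print("base",ray(c,180*k,141*k,.055).round(4))
m=blob(c,112,140,(180,140,400,300),90); q=cv2.minAreaRect(cv2.findNonZero(m)); P=cv2.boxPoints(q); print(P.round().tolist(),[ray(c,*p,.013).round(4)[:2].tolist() for p in P], ray(c,*q[0],.013))
E
```

```text
tin [ 0.4602 -0.2336]
tin [ 0.5118 -0.1178]
tin [ 0.5424 -0.2691]
tin [ 0.5935 -0.1518]
base [ 0.514  -0.1906  0.055 ]
[[202.0, 256.0], [207.0, 162.0], [362.0, 170.0], [357.0, 264.0]] [[0.5361, -0.269], [0.4657, -0.2318], [0.5125, -0.1233], [0.5888, -0.1485]] [ 0.5237277 -0.1925054  0.013    ]
```

The pad centre comes out at about (0.526, −0.193), so I need roughly 2 mm of shift. I'll lower to just above contact, then take small steps.

```bash
python3 -m inch '[[-1,[0,0.002,0.01],[0,0,0]],[-1,[0,0.002,0.02],[0,0,0]],[-1,[0,0.002,0.025],[0,0,0]],[-1,[0,0.002,0.026],[0,0,0]],[-1,[0,0.002,0.026],[0,0,0]]]' 30
python3 -m inch '[[-1,[0,0,0.001],[0,0,0]],[-1,[0,0,0.002],[0,0,0]]]' 30
python3 tgt.py 0.526 -0.194 0.06
```

```text
time: 7.0
tool_pos: [0.5273, -0.1937, 0.064]
tcp_rot: [0.177, 0.984, -0.003, 0.005]
ft_force: [0.2, -0.4, -1.9]
grip_width: 0.341
time: 7.25
tool_pos: [0.5274, -0.1937, 0.0622]
tcp_rot: [0.177, 0.984, -0.003, 0.005]
ft_force: [0.5, -0.5, -2.2]
grip_width: 0.344
pos [ 0.5274 -0.1937  0.0622] shift [ 0.0013 -0.0007  0.0022] axes [[-0.937, 0.349, 0.009], [0.349, 0.937, -0.008], [-0.011, -0.004, -1.0]] F [ 0.49 -0.53 -2.2 ] w 0.344 t 7.25
```

```bash
for i in 1 ; do python3 -m inch '[[-1,[0,0,0.001],[0,0,0]],[-1,[0,0,0.002],[0,0,0]],[-1,[0,0,0.002],[0,0,0]]]' 30 | grep -E "pos|force"; python3 -m inch '[[-1,[0,0,0.001],[0,0,0]],[-1,[0,0,0.001],[0,0,0]]]' 30| grep -E "pos|force" ; done
```

```text
tool_pos: [0.5274, -0.1938, 0.0601]
ft_force: [-0.5, -0.1, -1.2]
tool_pos: [0.5276, -0.1939, 0.0598]
ft_force: [-0.7, 0.8, 3.7]
```

Contact: about 5 N more upward force, at the height I expected. I'll release and retreat straight up.

```bash
python3 -m inch '[[-0.1,[0,0,0],[0,0,0]],[0.2,[0,0,0],[0,0,0]],[0.6,[0,0,0],[0,0,0]],[1,[0,0,0],[0,0,0]],[1,[0,0,0],[0,0,0]]]'
python3 -m inch '[[1,[0,0,0],[0,0,0]],[1,[0,0,-0.02],[0,0,0]],[1,[0,0,-0.05],[0,0,0]],[1,[0,0,-0.09],[0,0,0]],[1,[0,0,-0.13],[0,0,0]]]'
python3 -m inch '[[1,[0,0.05,-0.02],[0,0,0]],[1,[0,0.1,-0.04],[0,0,0]],[1,[0,0.15,-0.04],[0,0,0]],[1,[0,0.15,-0.04],[0,0,0]],[1,[0,0.15,-0.04],[0,0,0]]]'
python3 - <<'E'
from m import *
c=snap("side","pics/s5.png"); w=snap("top","pics/t5.png")
a=cv2.resize(c["pixels"],(400,300)); b=cv2.resize(w["pixels"],(400,300))
d=[cv2.resize(c["pixels"][220:340,290:450],(400,300)),cv2.resize(w["pixels"][140:260,280:440],(400,300))]
cv2.imwrite("pics/c5.png",np.vstack([np.hstack([a,b]),np.hstack(d)])[:,:,::-1])
p=cen(blob(c,0,8,(290,220,400,340))),cen(blob(w,0,8,(290,160,400,250)))
print(p,tri([(w,p[1][:2]),(c,p[0][:2])]))
E
```

```text
time: 8.5
tool_pos: [0.5276, -0.1939, 0.0597]
tcp_rot: [0.177, 0.984, -0.003, 0.005]
ft_force: [-0.0, -0.8, 0.6]
grip_width: 1.001
time: 9.12
tool_pos: [0.5261, -0.1928, 0.1908]
tcp_rot: [0.177, 0.984, -0.003, 0.005]
ft_force: [0.1, 0.2, -0.5]
grip_width: 1.001
time: 9.75
tool_pos: [0.5777, -0.0526, 0.2298]
tcp_rot: [0.178, 0.984, -0.004, 0.005]
ft_force: [0.4, -0.7, 0.0]
grip_width: 1.002
((346.1912087912088, 266.10769230769233, 455.0), (304.15661566156615, 209.82178217821783, 1111.0)) [ 0.56658247 -0.12252054 -0.05945566]
```

View pics/c5.png

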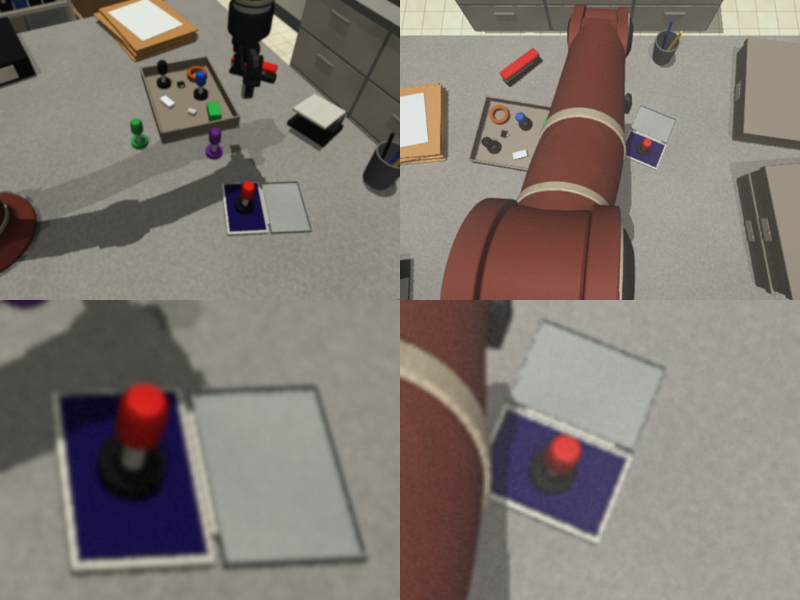

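The red stamp stands upright at about (341,208) in the top image and (342,288) in the side image. The felt centres are near (341,209) and (342,290). The blue, black, green and purple stamps are where they were.

```bash
python3 - <<'E'
from h import *
print(bot.sense()["ft_force"].round(1)); print(bot.close_job())
E
```

```text
[ 0.7 -0.4  0.6]
the job is handed in; nothing more can be done
None
```

The red stamp now stands upright, face down, in the middle of the stamp pad. I set it down gently (about 5 N of contact force at the expected height), let go and moved the gripper clear. The job was handed in at about 10 s.

**Last checks:**
- **Position:** in the last side and top pictures, the stamp's base is within about 2 pixels of the felt centre, a few mm by my reading.
- **Other stamps:** blue, black, green and purple all look unmoved in the side picture. In the top picture the arm hid green and purple.
- **Contact:** the wrist force was under 1 N at hand-in, so the arm was touching nothing.

**Failed or disagreed:**
- **Final position calculation:** this gave a meaningless point, because the red arm was picked up as part of the knob in the top view. I judged the centring from the pictures instead.
- **Base check before lowering:** a rough wrist-camera estimate put the base 12 mm off in x. I set it aside because the gripper partly hid the base, and the final pictures don't show that offset.

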